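# Refit the locking cover of the bench socket box

## Task

Refit the loose plywood cover on the desk's grey power-socket box: holding it at a slope, slide its tongue fully home into the box's groove by feel, then lower the cover flat and press its other end down gently until it snaps under the roller catch. The cover ends flat and centred across the box, and let go; never force it, and leave the other things on the desk where they are.

Things in the scene. Friction and masses are not known exactly. Their poses are not given: they have to be found in the camera images.
- box: Grey power-socket box fixed to the desk: an outer tray, 22 mm high, x = -94 to +116 mm, 168 mm wide (y). Origin on the desk, z up, yaw within 17 degrees. In it stands a deck on levelling screws; ledges on its four sides carry the cover. They are 30 to 60 mm above the desk, differently each time and not reported: feel for them. Deck heights below count from its ledges.
- groove (a point): Point on the tray, level with the desk, straight below the middle of the groove's bottom: box frame (-78, 0, 0) mm. The deck's groove, at the -x end (nearest the robot), opens to +x, runs across the full 160 mm width, is 12 mm deep and 12 mm high from the ledge up to a 5 mm thick lip. The ledge reaches 21 mm beyond the lip (x = -66 to -45): set the tongue's tip down there and slide it in.
- housing (a point): Point on the tray, level with the desk, below the inner face of the deck's catch housing: box frame (74.5, 0, 0) mm. The housing, an aluminium block 64 mm wide (y) and 37 mm long at the +x end, rises 34 mm above the ledges. From the groove's bottom to this face it is 152.5 mm for a 150 mm cover: the cover goes down only when the tongue is home. No side walls.
- catch (a joint): Free-turning white roller, 18 mm across, on a spring slide in the housing. 0 m = out (axis 4 mm behind the housing's face, 20.5 mm above the ledges: it sticks out 5 mm over the cover's end); up to 0.010 as the cover's end pushes it back to +x. Spring 2.4 N plus 0.2 N per mm: the snap takes some 3 to 7 N down at the cover's end, more at the rib. Springs back to 0 over the flat cover.
- cover: Loose plywood board flat on the desk, about 0.3 kg, 150 (x) x 140 (y) mm; origin at the centre of its underside. Main board 12 mm thick, x = -57 to +75. With the tongue home it can slope up to 19 degrees (catch end raised), and meets the roller at 10. Home and flat, its axes match the box's, its underside is on the ledges and its origin at box frame x = -3 to -0.5, y = 0 mm.
- tongue (a point): Middle of the tongue's rounded tip at the underside: cover frame (-75, 0, 0) mm. The tongue is a full-width strip, 7 mm thick and 18 mm long, level with the underside (x = -75 to -57).
- rib_top (a point): Middle of the top of the upright aluminium grip rib on the cover: cover frame (20, 0, 40) mm. The rib is 12 mm thick (x), 70 mm long (y) and 28 mm tall.
- far_edge (a point): Middle of the cover's plain end on its top face, the end that goes under the roller: cover frame (75, 0, 12) mm. Keep every push between cover and box below about 25 N.
- slide_case: Closed white slide case, 120 x 90 x 32 mm, a bystander; origin at the centre of its underside. It lies to one side of the box (y) and the cover to the other, either way round.
- eyepiece_a: Bystander: black eyepiece, 34 mm across, 46 mm tall, standing close to the box's +y side; origin at its underside.
- eyepiece_b: Bystander: the second such eyepiece, standing just beyond the box's catch end.
- petri: Bystander: shallow glass dish, 90 mm across, 14 mm tall; origin at its underside.
- dropper: Bystander: amber dropper bottle, 32 mm across, 70 mm tall; origin at its underside.
- pencil: Bystander: pencil lying on the desk, 158 mm long, 8 mm thick.
Not all that is in view belongs to the job. There is more than one size of the cover; the job needs the middle-sized.

How it is judged (in metres and radians):
On the way:
1. held in the gripper and still sloping (6 degrees or more), the cover has its tongue at least 6 mm under the groove's lip (x of tongue in the frame of box between -0.082 and -0.072 m and z of tongue in the frame of box between 0.027 and 0.063 m and angle between cover's own z axis and vertical above 0.105 rad and contact force between the fingers and cover above 1 N), for 0.1 s.
At the end, for the whole second after the job is handed in: The cover lies flat (within 1.7 degrees) on the box's ledges, in line with the box within 3.4 degrees and centred across it within 10 mm, its tongue within 5 mm of the groove's bottom, its other end down under the roller, which has sprung back out (within 2 mm), at rest (angle between cover's own z axis and vertical below 0.03 rad and angle between the x axis of cover and the x axis of box, either way round below 0.06 rad and x of tongue in the frame of box below -0.073 m and z of tongue in the frame of box between 0.027 and 0.0625 m and z of far_edge in the frame of box between 0.039 and 0.0745 m and y of cover in the frame of box between -0.01 and 0.01 m and value of joint catch below 0.002 m and linear speed of cover below 0.02 m/s); the robot touches nothing.
It fails at once if the cover is forced: more than 35 N between cover and box (contact force between cover and box above 35 N).
It fails at once if the robot knocks the box: more than 35 N between arm or fingers and box (contact force between any of the fingers, the arm and box above 35 N).
It fails at once if a bystander is moved more than 30 mm (distance of any of slide_case, eyepiece_a, eyepiece_b, petri, dropper, pencil from where it was at the start of the episode above 0.03 m).
It also fails if it takes over 59 s, if anything falls off the work surface, if the arm or the gripper's body presses on something with over 40 N, if the wrist force passes 120 N, or if a joint passes its speed limit or range.

## Robot

A 6-joint arm with a two-finger parallel gripper is mounted at the origin on the work surface. World frame = base frame: x ahead of the robot, y to its left, z up, the work surface at z = 0. Lengths are in m, angles in degrees, forces in N, time in s.
With the tool pointing down it reaches from about 0.3 to 0.875 m from the base axis. Payload 6.4 kg.
Tool frame: the origin (TCP) lies midway between the tips of the shut fingers; the grasp point (between the pads) lies 19 mm behind it; z points along the fingers, y is the line along which they close (so a half turn about z gives the same grasp; the last joint's range is limited). The gripper opens to 88 mm and grips with 3 to 60 N. Pads are 18 mm wide; open, the fingers measure 123 mm over their backs; the gripper's body (75 mm by 187 mm) begins 45 mm behind the grasp point.
Start: joints at [-75.189, 10.359, 92.074, -0, 77.567, -11.82], TCP at [0.258, -0.514, 0.239] pointing down, gripper open.
Joint ranges: [-171.53, 171.53], [-51.25, 118.39], [17.06, 147.69], [-65.23, 245.23], [0, 150.52], [-178.68, 178.68]. Speed limits (degrees/s): [147.25, 147.25, 172.46, 180, 180, 180].

## Interface

Orientations are given as a 3x3 rotation matrix whose columns are the frame's x, y, z axes.
In Python, from bench import telemetry, grab_frame, camera_model, ctrl gives the robot as it stands.
- The arm moves only by the shell command python3 -m handwheel 'ROWS' [FORCE]. ROWS is a JSON object of lists of equal length, an entry for each row: "gripper": the opening, from 0 (shut) to 1 (fully open); "xyz": the shift along the world's x, y, z in m, a list of three; "delta_rot": the turn, a rotation vector about the world's x, y, z in degrees, a list of three. In form: {"gripper": [gripper, ...], "xyz": [[x, y, z], ...], "delta_rot": [[wx, wy, wz], ...]}. A call has 1 to 10 rows; each row shifts and turns the commanded pose from where the row before left it; what a row does not reach is not made up. A row lasts 1/8 s, in which the tool goes at most 62.5 mm and 10.7 degrees, less where a joint would pass 70% of its speed; a pose out of reach is approached as far as the arm can. A call with a gripper value outside its range is refused whole. The fingers move at their own pace and stop on an object; FORCE is the grip in N (left out, the last holds). Time passes only in rows, so rows that do not move let the fingers close. It gives the time, the measured TCP pose, the force, the opening and the grip force at its end, in the units of the state.
- telemetry.get_obs(): the state, without advancing time (a new reading comes with each control period).
- grab_frame(name): name is "scene" or "top"; returns (picture, depth): 400x640x3 uint8, blue, green, red; 400x640 float32, m along the optical axis (not along the pixel's ray), 0 where there is no reading.
- camera_model(name): a dict with "mtx" (3x3 intrinsics, pixels), "D" ([k1, k2, p1, p2, k3] as OpenCV has them; the pictures are not rectified), "origin" and "orientation" of the camera in the world. Camera axes: x right, y up, looking along -z (the intrinsics and any distortion apply to the point x, -y, -z); pixel columns grow to the right and rows downward; lengths in m; the calibration is good to about 2 mm. A picture is of the moment at which its call begins. camera_model takes no time and is no camera call.
- ctrl.hand_in(): hands the job in; it is judged then, once.
The state is a dict: "clock": time; "joint_positions": joint angles; "joint_vel": joint speeds; "tau": joint torques, N m; "tool_pos": TCP position; "orientation": TCP orientation; "force": force on the tool from outside, world axes, zero at the start; "wrist_torque": the same for the moment, N m; "finger_gap": finger opening in m; "grip_force": force on a finger pad.
Only numpy, scipy, OpenCV 4.12 (cv2) and the standard library are available. Lean on these libraries where they do the work, as an engineer would, in place of code of your own. Each camera call takes 0.05 s, during which the arm holds its last target. There are 200 camera calls.

## Working session

There is one attempt and no reset: what is moved stays moved. The work goes in short steps, Python scripts to look and compute and a shell command to move; the robot and the scene stay as the last step left them, time stands still between calls to the robot, and variables do not carry over. Pictures are saved under pics/ and viewed, at most 10 in all, crops included, and the job is handed in when it is done.

```bash
ls; mkdir -p pics; cat > h.py <<'E'
import numpy as np, cv2
from bench import telemetry, grab_frame, camera_model, ctrl
def cloud(name):
    im,d=grab_frame(name); m=camera_model(name)
    K=np.array(m["mtx"]);D=np.array(m["D"]);R=np.array(m["orientation"]);o=np.array(m["origin"])
    v,u=np.mgrid[0:400,0:640]
    n=cv2.undistortPoints(np.stack([u,v],-1).reshape(-1,1,2).astype(np.float64),K,D).reshape(400,640,2)
    p=np.stack([n[...,0]*d,-n[...,1]*d,-d],-1)
    P=p@R.T+o; P[d==0]=np.nan
    return im,P
E
python3 - <<'E'
from h import *
for n in("scene","top"):
    im,P=cloud(n); cv2.imwrite(f"pics/{n}0.png",im); np.savez(f"{n}0.npz",im=im,P=P); m=camera_model(n); print(n,m["origin"],m["orientation"])
o=telemetry.get_obs(); print(o)
E
```

```text
pics
scene [1.173677   0.61879979 0.71570245] [[-0.66356293 -0.46051413  0.58958543]
 [ 0.74787367 -0.38808757  0.53858426]
 [-0.01921489  0.79831997  0.60192692]]
top [0.30362309 0.05331764 1.36045719] [[ 0.0125101   0.98382802 -0.17867826]
 [-0.99991802  0.01182083 -0.00492174]
 [-0.00273002  0.17872518  0.98389525]]
{'clock': 0.1, 'joint_positions': array([-7.51908345e+01,  1.03982072e+01,  9.21250606e+01,  1.33499213e-03,
        7.75675105e+01, -1.18197334e+01]), 'joint_vel': array([-0.06322583,  0.00122787, -0.13634316, -0.07422195,  0.1028698 ,
       -0.04194216]), 'tau': array([ 9.89180808e-04, -4.34813154e+01, -3.42695296e+01,  7.04527879e-02,
        3.39941145e-02, -4.62284981e-05]), 'tool_pos': array([ 0.25762205, -0.51352579,  0.23790194]), 'orientation': array([[ 8.93930605e-01,  4.48205229e-01, -3.82970066e-04],
       [ 4.48205258e-01, -8.93929350e-01,  1.53756555e-03],
       [ 3.46796736e-04, -1.54612610e-03, -9.99998745e-01]]), 'force': array([-0.2015851 ,  0.47910941,  0.66227766]), 'wrist_torque': array([ 0.01395473, -0.00236404, -0.02335923]), 'grip_force': 0.0, 'finger_gap': 0.08829760870882362}
```

View pics/scene0.png

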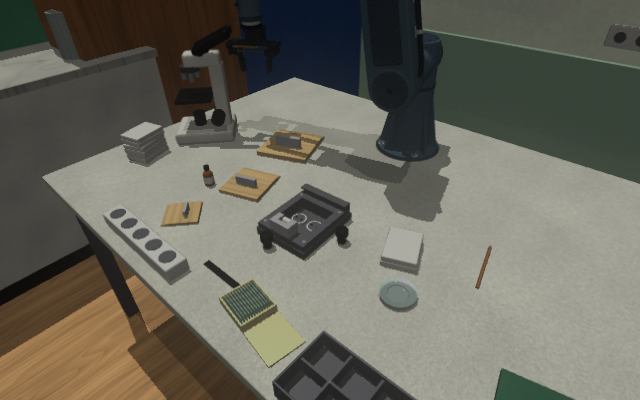

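View pics/top0.png

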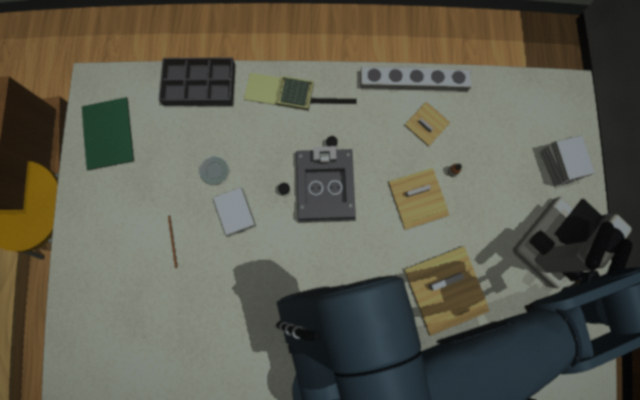

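The scene view shows three plywood covers. In the top view the middle one is at about (418,198) with its rib at (417,190), the box is at (325,186) with its catch at (325,155), and the large and small covers are at (447,290) and (427,124). Next I'll measure the middle cover and the box.

```bash
python3 - <<'E'
from h import *
f=np.load("top0.npz");im,P=f["im"],f["P"]
def rect(m,name):
    pts=P[m][:,:2].astype(np.float32); r=cv2.minAreaRect(pts); print(name,m.sum(),np.round(r[0],4),np.round(r[1],4),r[2], "zmed",np.median(P[m][:,2]))
    return r
v,u=np.mgrid[0:400,0:640]
z=P[...,2]
def comp(m,seed):
    n,l=cv2.connectedComponents(m.astype(np.uint8)); c=l[seed[1]-3:seed[1]+4,seed[0]-3:seed[0]+4]; k=np.bincount(c[c>0]).argmax(); return l==k
w=(u>380)&(u<455)&(v>160)&(v<235)
hsv=cv2.cvtColor(im,cv2.COLOR_BGR2HSV)
wood=w&(hsv[...,1]>70)&(hsv[...,0]<30)
wood=comp(wood,(420,205)); rect(wood,"wood")
rib=w&(z>0.025); rib=comp(rib,(417,190)) ; rect(rib,"rib"); rect(rib&(z>.035),"ribtop")
b=(u>285)&(u<365)&(v>140)&(v<230)
dk=b&(z>0.012)&(hsv[...,2]<130)
dk=comp(dk,(325,215)); rect(dk,"tray+deck")
print("desk z",np.nanmedian(P[150:180,370:385,2]))
for (a,c) in [(325,214),(325,209),(325,204),(300,186),(304,186),(348,186),(353,186),(325,200),(325,155),(313,157),(325,160),(325,145)]: print((a,c),np.round(P[c,a],4),im[c,a])
crop=cv2.resize(im[135:240,275:460],None,fx=4.2,fy=4.2,interpolation=cv2.INTER_CUBIC); cv2.imwrite("pics/crop1.png",crop)
# height profile along column
print([ (r,round(float(P[r,325,0]),3),round(float(P[r,325,2]),3)) for r in range(140,228,2)])
print([ (c,round(float(P[190,c,1]),3),round(float(P[190,c,2]),3)) for c in range(286,366,2)])
E
```

```text
wood 2204 [nan nan] [0. 0.] 0.0 zmed nan
rib 117 [ 0.566  -0.2454] [0.0126 0.0706] 19.220306396484375 zmed 0.04078821064279614
ribtop 105 [ 0.566  -0.2454] [0.0125 0.0706] 19.220306396484375 zmed 0.04127716970446138
tray+deck 2958 [0.5917 0.0251] [0.232  0.1686] 2.646214008331299 zmed 0.04145844702485735
desk z 0.0011867617213935366
(325, 214) [0.4899 0.0246 0.0599] [77 75 74]
(325, 209) [0.504  0.0247 0.0606] [76 74 73]
(325, 204) [0.5214 0.0244 0.041 ] [75 74 73]
(300, 186) [0.5735 0.0966 0.0378] [73 71 70]
(304, 186) [0.5726 0.085  0.0429] [70 69 68]
(348, 186) [ 0.5747 -0.0413  0.04  ] [75 73 72]
(353, 186) [ 0.5785 -0.0571  0.0223] [85 88 85]
(325, 200) [0.5395 0.0237 0.0034] [76 73 73]
(325, 155) [0.6593 0.026  0.064 ] [107 113 107]
(313, 157) [0.6558 0.0602 0.0536] [86 86 84]
(325, 160) [0.6441 0.0259 0.0658] [118 122 119]
(325, 145) [0.7068 0.0249 0.0042] [83 88 87]
[(140, 0.722, 0.005), (142, 0.718, -0.003), (144, 0.712, -0.001), (146, 0.706, -0.003), (148, 0.676, 0.077), (150, 0.672, 0.071), (152, 0.669, 0.062), (154, 0.662, 0.066), (156, 0.656, 0.066), (158, 0.648, 0.073),
[... 857 characters left out ...]
0, 0.096, 0.043), (302, 0.09, 0.048), (304, 0.085, 0.041), (306, 0.08, 0.006), (308, 0.074, 0.004), (310, 0.068, 0.009), (312, 0.062, 0.009), (314, 0.056, 0.011), (316, 0.05, 0.013), (318, 0.045, 0.008), (320, 0.039, 0.01), (322, 0.033, 0.013), (324, 0.027, 0.003), (326, 0.021, 0.005), (328, 0.015, 0.006), (330, 0.009, 0.006), (332, 0.003, 0.006), (334, -0.002, 0.013), (336, -0.008, 0.013), (338, -0.014, 0.012), (340, -0.02, 0.012), (342, -0.026, 0.004), (344, -0.032, 0.005), (346, -0.035, 0.042), (348, -0.041, 0.043), (350, -0.047, 0.038), (352, -0.053, 0.041), (354, -0.06, 0.023), (356, -0.068, 0.001), (358, -0.074, 0.001), (360, -0.079, 0.003), (362, -0.085, 0.002), (364, -0.092, -0.004)]
```

View pics/crop1.png

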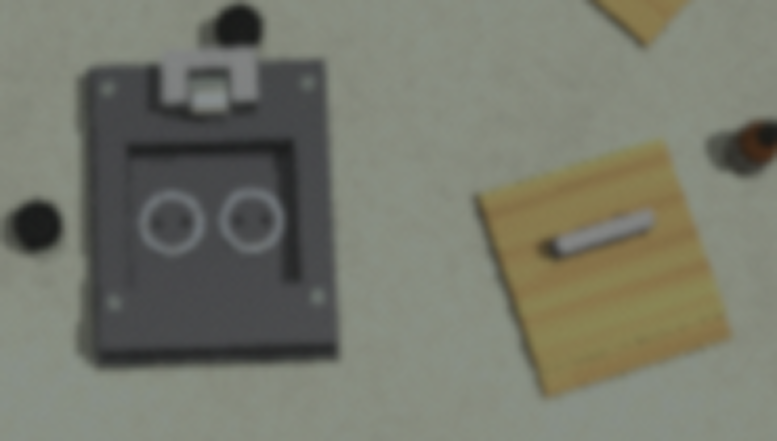

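The crop shows the box's catch roller at crop px (210,90), at the far (+x) end. The cover's rib is at (603,232), nearer its +x edge, so the tongue is at the bottom edge, facing the robot.

```bash
python3 - <<'E'
from h import *
f=np.load("top0.npz");im,P=f["im"],f["P"]; z=P[...,2]; X,Y=P[...,0],P[...,1]
v,u=np.mgrid[0:400,0:640]
hsv=cv2.cvtColor(im,cv2.COLOR_BGR2HSV)
w=(u>380)&(u<455)&(v>160)&(v<235)
wood=w&(hsv[...,1]>70)&(hsv[...,0]<30)&(z>0.004)&(z<.02)
wood=cv2.morphologyEx(wood.astype(np.uint8),cv2.MORPH_OPEN,np.ones((3,3)))>0
n,l=cv2.connectedComponents(wood.astype(np.uint8)); k=np.bincount(l[l>0]).argmax()
r=cv2.minAreaRect(P[l==k][:,:2].astype(np.float32)); print("cover",r,(l==k).sum())
# deck (z 0.03..0.05 and lip) : side edges per x slice
rows=[]
for r_ in range(172,204):
    m=(z[r_]>0.03)&(np.arange(640)>290)&(np.arange(640)<362)
    rows.append((X[r_][m].mean(),Y[r_][m].max(),Y[r_][m].min()))
a=np.array(rows)
for c in(1,2):
    p=np.polyfit(a[:,0],a[:,c],1); print("deck side",np.degrees(np.arctan(p[0])),np.polyval(p,.58),np.std(a[:,c]-np.polyval(p,a[:,0])))
# lip: z>.052, x<.52
m=(z>.052)&(X<.52)&(X>.46)&(abs(Y-.025)<.1); r=cv2.minAreaRect(P[m][:,:2].astype(np.float32)); print("lip",r,np.median(z[m]))
m=(z>.068)&(X<.75)&(X>.6)&(abs(Y-.025)<.06); q=cv2.minAreaRect(P[m][:,:2].astype(np.float32)); print("housing",q,np.median(z[m]))
m=(abs(z-.041)<.006)&(X>.51)&(X<.53)&(abs(Y-.025)<.07); print("ledge",np.median(z[m]),m.sum())
# other things for clearance
m=(u>443)&(u<465)&(v>160)&(v<180)&(z>.015); print("dropper",np.nanmedian(P[m],0))
m=(u>274)&(u<292)&(v>180)&(v<197)&(z>.03); print("eyeA",np.nanmedian(P[m],0))
E
```

```text
cover ((0.5473641157150269, -0.25125569105148315), (0.14736612141132355, 0.14039655029773712), 17.80261993408203) 2098
deck side 2.8227591226101123 0.10330114075158327 0.0008427211382578768
deck side 2.4153701704877486 -0.05379657162570608 0.0007679553963763334
lip ((0.4922904968261719, 0.020739875733852386), (0.02463741973042488, 0.15978947281837463), 2.3336665630340576) 0.057666268040896806
housing ((0.6630862951278687, 0.02892882563173771), (0.040897056460380554, 0.06277696043252945), 1.1294105052947998) 0.07366070649011636
ledge 0.040511005467465555 263
dropper [ 0.62655494 -0.35062621  0.0484775 ]
eyeA [0.56476807 0.14425882 0.04558148]
```

```bash
python3 -m handwheel '{"gripper":[0.6,0.6,0.6,0.6,0.6,0.6,0.6,0.6,0.6,0.6],"xyz":[[0.0342,0.03,-0.015],[0.0342,0.03,-0.015],[0.0342,0.03,-0.015],[0.0342,0.03,-0.015],[0.0342,0.03,-0.015],[0.0342,0.03,-0.015],[0.0342,0.03,-0.015],[0.0342,0.03,-0.015],[0.0348,0.0285,-0.015],[0,0,0]],"delta_rot":[[0,0,9],[0,0,9],[0,0,9],[0,0,9],[0,0,9],[0,0,9],[0,0,9],[0,0,9],[0,0,9.5],[0,0,0]]}' 40; python3 -c "
from h import *
o=telemetry.get_obs();print(o['orientation'],o['joint_positions'])"
```

```text
clock: 1.35
tool_pos: [0.5667, -0.2425, 0.1017]
orientation: [[-0.315, 0.949, -0.002], [0.949, 0.315, 0.002], [0.003, -0.002, -1.0]]
force: [-0.2, -0.1, 0.2]
finger_gap: 0.0529
grip_force: 0.0
[[-0.31541286  0.94895135 -0.00246193]
 [ 0.94895027  0.31541817  0.00218464]
 [ 0.00284965 -0.00164718 -0.99999458]] [-3.41974958e+01  2.41718123e+01  9.15056512e+01  2.68630013e-02
  6.45095609e+01 -5.25950475e+01]
```

```bash
python3 -m handwheel '{"gripper":[0.6,0.6,0.6,0.6,0,0,0,0,0,0],"xyz":[[-0.0007,-0.0025,-0.03],[0,0,-0.03],[0,0,-0.0255],[0,0,0],[0,0,0],[0,0,0],[0,0,0],[0,0,0],[0,0,0.0],[0,0,0]],"delta_rot":[[0,0,0],[0,0,0],[0,0,0],[0,0,0],[0,0,0],[0,0,0],[0,0,0],[0,0,0],[0,0,0],[0,0,0]]}' 40
```

```text
clock: 2.6
tool_pos: [0.5661, -0.2481, 0.0188]
orientation: [[-0.311, 0.95, 0.001], [0.95, 0.311, -0.0], [-0.001, 0.001, -1.0]]
force: [0.8, -0.0, 4.4]
finger_gap: 0.0116
grip_force: 40.0
```

```bash
python3 -m handwheel '{"gripper":[0,0,0,0,0,0,0,0,0,0],"xyz":[[0,0,0.03],[0,0,0.055],[0,0,0.055],[0.007,0.045,0],[0.007,0.045,0],[0.007,0.045,0],[0.007,0.045,0],[0.007,0.045,0],[0.007,0.046,0.0],[0,0,0]],"delta_rot":[[0,0,0],[0,0,0],[0,0,0],[0,0,-2.6],[0,0,-2.6],[0,0,-2.6],[0,0,-2.6],[0,0,-2.6],[0,0,-2.6],[0,0,0]]}' 55; python3 -m handwheel '{"gripper":[0,0,0,0],"xyz":[[0,0,0],[0,0,0],[0,0,0],[0,0,0]],"delta_rot":[[0.3,-7,0],[0.3,-7,0],[0,0,0],[0,0,0]]}'; python3 - <<'E'
from h import *
for n in("scene","top"):
    im,P=cloud(n); cv2.imwrite(f"pics/{n}1.png",im); np.savez(f"{n}1.npz",im=im,P=P)
a=cv2.imread("pics/scene1.png")[120:300,200:420]; b=cv2.imread("pics/top1.png")[120:300,230:450]
cv2.imwrite("pics/c2.png",np.vstack([cv2.resize(a,None,fx=1.65,fy=1.65),cv2.resize(b,None,fx=1.65,fy=1.65)]))
E
```

```text
clock: 3.85
tool_pos: [0.6064, 0.0263, 0.1568]
orientation: [[-0.048, 0.999, -0.003], [0.999, 0.048, 0.001], [0.001, -0.003, -1.0]]
force: [-0.5, -0.4, -4.0]
finger_gap: 0.0117
grip_force: 55.0
clock: 4.35
tool_pos: [0.6077, 0.0222, 0.1584]
orientation: [[-0.043, 0.97, 0.24], [0.999, 0.042, 0.01], [-0.001, 0.24, -0.971]]
force: [-1.1, -0.6, -2.5]
finger_gap: 0.0115
grip_force: 55.0
```

View pics/c2.png

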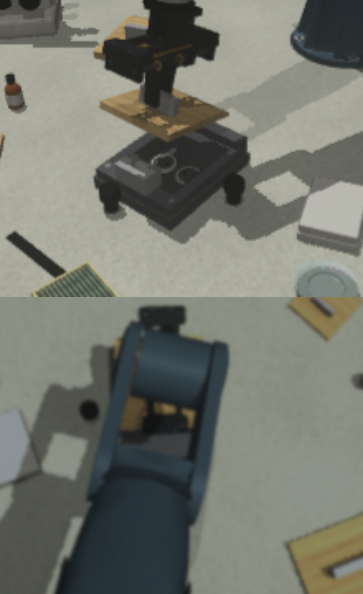

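The cover is held above the box, sloping with its catch end up and its long axis in line with the box. The scene crop shows it at (165,110), clear of the eyepieces. I'll measure the held pose from the scene depth.

```bash
cat > pose.py <<'E'
from h import *
def pose(P,im,zlo=.07):
    hsv=cv2.cvtColor(im,cv2.COLOR_BGR2HSV); z=P[...,2]
    m=(hsv[...,1]>60)&(hsv[...,0]<30)&(z>zlo)&(z<.3)&(abs(P[...,0]-.58)<.15)&(abs(P[...,1]-.02)<.12)
    m=cv2.morphologyEx(m.astype(np.uint8),cv2.MORPH_OPEN,np.ones((2,2)))>0
    Q=P[m]; keep=np.ones(len(Q),bool)
    for _ in range(6):
        c=Q[keep].mean(0); n=np.linalg.svd(Q[keep]-c)[2][2]; n*=np.sign(n[2]); d=(Q-c)@n; keep=abs(d)<.003
    Q=Q[keep]
    yaw=np.radians(2.5); e=np.array([np.cos(yaw),np.sin(yaw),0]); ex=e-n*(e@n); ex/=np.linalg.norm(ex); ey=np.cross(n,ex)
    q=np.stack([(Q-c)@ex,(Q-c)@ey],1).astype(np.float32); r=cv2.minAreaRect(q)
    o=c+ex*r[0][0]+ey*r[0][1]
    print(len(Q),"normal",n.round(3),"tilt",np.degrees(np.arccos(n[2])).round(2),"rect",np.round(r[1],4),r[2],"centre",o.round(4),"xrange/yrange",q.min(0),q.max(0))
    b=np.array([.5702,.0245,0]); R=np.array([[np.cos(yaw),-np.sin(yaw),0],[np.sin(yaw),np.cos(yaw),0],[0,0,1]])
    print("box frame centre",((o-b)@R).round(4),"n box",(n@R).round(3))
if __name__=="__main__":
    f=np.load("scene1.npz"); pose(f["P"],f["im"])
    f=np.load("scene1.npz");P,im=f["P"],f["im"]
    # housing + lip check from the scene view
    z=P[...,2];X,Y=P[...,0],P[...,1]
    m=(z>.068)&(z<.08)&(X>.62)&(X<.72)&(abs(Y-.03)<.05); print("housing",cv2.minAreaRect(P[m][:,:2].astype(np.float32)),np.median(z[m]),m.sum())
E
python3 pose.py
```

```text
Traceback (most recent call last):
  File "pose.py", line 17, in <module>
    f=np.load("scene1.npz"); pose(f["P"],f["im"])
                             ~~~~^^^^^^^^^^^^^^^^
  File "pose.py", line 8, in pose
    c=Q[keep].mean(0); n=np.linalg.svd(Q[keep]-c)[2][2]; n*=np.sign(n[2]); d=(Q-c)@n; keep=abs(d)<.003
                         ~~~~~~~~~~~~~^^^^^^^^^^^
numpy.linalg.LinAlgError: SVD did not converge
```

```bash
sed -i 's/    Q=P\[m\]; keep/    m\&=np.isfinite(z); Q=P[m]; keep/; s/np.linalg.svd(Q\[keep\]-c)/np.linalg.svd(Q[keep]-c,full_matrices=False)/' pose.py; python3 pose.py
```

```text
835 normal [-0.251 -0.013  0.968] tilt 14.53 rect [0.1372 0.1362] 89.92298126220703 centre [0.6002 0.0301 0.1478] xrange/yrange [-0.08166762 -0.08161173] [0.0546733  0.05565951]
box frame centre [0.0302 0.0042 0.1478] n box [-0.251 -0.002  0.968]
housing ((0.6659378409385681, 0.031092993915081024), (0.04036976024508476, 0.06603637337684631), 2.9856176376342773) 0.07219128813683195 217
```

```bash
python3 -m handwheel '{"gripper":[0,0,0,0,0,0,0],"xyz":[[-0.004,-0.002,0],[0,0,-0.02],[0,0,-0.02],[0,0,-0.016],[0,0,-0.005],[0,0,0],[0,0,0]],"delta_rot":[[0.1,-3,0],[0,0,0],[0,0,0],[0,0,0],[0,0,0],[0,0,0],[0,0,0]]}'
```

```text
clock: 5.32
tool_pos: [0.6042, 0.0209, 0.0981]
orientation: [[-0.044, 0.955, 0.294], [0.999, 0.043, 0.012], [-0.001, 0.294, -0.956]]
force: [0.3, 1.2, -2.7]
finger_gap: 0.0115
grip_force: 55.0
```

```bash
for i in 1; do python3 -m handwheel '{"gripper":[0,0,0,0],"xyz":[[0,0,-0.003],[0,0,-0.003],[0,0,-0.002],[0,0,0]],"delta_rot":[[0,0,0],[0,0,0],[0,0,0],[0,0,0]]}'; python3 -m handwheel '{"gripper":[0,0,0],"xyz":[[0,0,-0.002],[0,0,0],[0,0,0]],"delta_rot":[[0,0,0],[0,0,0],[0,0,0]]}'; done
```

```text
clock: 5.82
tool_pos: [0.6033, 0.021, 0.0889]
orientation: [[-0.044, 0.955, 0.292], [0.999, 0.042, 0.012], [-0.001, 0.292, -0.956]]
force: [-0.2, -0.6, -3.8]
finger_gap: 0.0117
grip_force: 55.0
clock: 6.2
tool_pos: [0.6035, 0.021, 0.0872]
orientation: [[-0.044, 0.955, 0.292], [0.999, 0.042, 0.012], [-0.001, 0.293, -0.956]]
force: [0.5, -0.3, -3.8]
finger_gap: 0.0114
grip_force: 55.0
```

```bash
python3 -m handwheel '{"gripper":[0,0],"xyz":[[0,0,-0.001],[0,0,0]],"delta_rot":[[0,0,0],[0,0,0]]}'; python3 -m handwheel '{"gripper":[0,0],"xyz":[[0,0,-0.001],[0,0,0]],"delta_rot":[[0,0,0],[0,0,0]]}'
```

```text
clock: 6.45
tool_pos: [0.6034, 0.021, 0.0861]
orientation: [[-0.044, 0.955, 0.292], [0.999, 0.042, 0.012], [-0.001, 0.292, -0.956]]
force: [-0.7, 0.5, -3.7]
finger_gap: 0.0115
grip_force: 55.0
clock: 6.7
tool_pos: [0.6034, 0.021, 0.0851]
orientation: [[-0.044, 0.955, 0.292], [0.999, 0.042, 0.012], [-0.001, 0.292, -0.956]]
force: [0.3, -0.0, -4.5]
finger_gap: 0.0118
grip_force: 55.0
```

```bash
python3 -m handwheel '{"gripper":[0,0],"xyz":[[0,0,-0.001],[0,0,0]],"delta_rot":[[0,0,0],[0,0,0]]}'
```

```text
clock: 6.95
tool_pos: [0.6036, 0.021, 0.0843]
orientation: [[-0.044, 0.955, 0.293], [0.999, 0.042, 0.012], [-0.001, 0.293, -0.956]]
force: [-0.1, 0.7, -3.2]
finger_gap: 0.0115
grip_force: 55.0
```

```bash
python3 -m handwheel '{"gripper":[0,0],"xyz":[[0,0,-0.001],[0,0,0]],"delta_rot":[[0,0,0],[0,0,0]]}';python3 -m handwheel '{"gripper":[0,0],"xyz":[[0,0,-0.001],[0,0,0]],"delta_rot":[[0,0,0],[0,0,0]]}'
```

```text
clock: 7.2
tool_pos: [0.6039, 0.021, 0.0837]
orientation: [[-0.044, 0.955, 0.293], [0.999, 0.042, 0.012], [-0.001, 0.294, -0.956]]
force: [-0.1, 0.4, 1.5]
finger_gap: 0.0114
grip_force: 55.1
clock: 7.45
tool_pos: [0.6043, 0.0209, 0.0831]
orientation: [[-0.044, 0.955, 0.294], [0.999, 0.043, 0.012], [-0.001, 0.294, -0.956]]
force: [0.6, 2.9, 4.6]
finger_gap: 0.0114
grip_force: 55.4
```

```bash
python3 -m handwheel '{"gripper":[0,0],"xyz":[[0,0,-0.001],[0,0,0]],"delta_rot":[[0,0,0],[0,0,0]]}'
```

```text
clock: 7.7
tool_pos: [0.6047, 0.0209, 0.0825]
orientation: [[-0.044, 0.955, 0.295], [0.999, 0.042, 0.012], [-0.001, 0.295, -0.955]]
force: [1.2, 1.7, 6.8]
finger_gap: 0.0115
grip_force: 55.7
```

```bash
python3 -m handwheel '{"gripper":[0,0,0,0,0],"xyz":[[0,0,0.0015],[-0.004,-0.0002,0],[-0.004,-0.0002,0],[-0.004,-0.0002,0],[0,0,0]],"delta_rot":[[0,0,0],[0,0,0],[0,0,0],[0,0,0],[0,0,0]]}';python3 -m handwheel '{"gripper":[0,0,0],"xyz":[[-0.003,-0.0002,0],[-0.003,-0.0001,0],[0,0,0]],"delta_rot":[[0,0,0],[0,0,0],[0,0,0]]}'
```

```text
clock: 8.32
tool_pos: [0.5918, 0.0201, 0.0834]
orientation: [[-0.044, 0.955, 0.294], [0.999, 0.042, 0.012], [-0.001, 0.294, -0.956]]
force: [4.2, -0.8, 5.7]
finger_gap: 0.0113
grip_force: 55.2
clock: 8.7
tool_pos: [0.586, 0.0198, 0.0834]
orientation: [[-0.044, 0.955, 0.294], [0.999, 0.042, 0.012], [-0.001, 0.294, -0.956]]
force: [4.2, -0.2, 5.7]
finger_gap: 0.0118
grip_force: 55.2
```

```bash
python3 -m handwheel '{"gripper":[0,0,0],"xyz":[[-0.002,0,0.0007],[-0.002,-0.0002,0],[0,0,0]],"delta_rot":[[0,0,0],[0,0,0],[0,0,0]]}';python3 -m handwheel '{"gripper":[0,0],"xyz":[[-0.002,-0.0001,0],[0,0,0]],"delta_rot":[[0,0,0],[0,0,0]]}'
```

```text
clock: 9.07
tool_pos: [0.5812, 0.0198, 0.0834]
orientation: [[-0.044, 0.955, 0.292], [0.999, 0.042, 0.012], [-0.001, 0.292, -0.956]]
force: [3.1, 0.0, 3.8]
finger_gap: 0.0111
grip_force: 55.1
clock: 9.32
tool_pos: [0.58, 0.0198, 0.0839]
orientation: [[-0.044, 0.955, 0.294], [0.999, 0.042, 0.012], [-0.001, 0.294, -0.956]]
force: [5.9, 1.1, 4.1]
finger_gap: 0.0117
grip_force: 55.1
```

```bash
python3 -m handwheel '{"gripper":[0,0],"xyz":[[-0.001,0,0],[0,0,0]],"delta_rot":[[0,0,0],[0,0,0]]}';python3 -m handwheel '{"gripper":[0,0],"xyz":[[-0.001,-0.0001,0],[0,0,0]],"delta_rot":[[0,0,0],[0,0,0]]}'
```

```text
clock: 9.57
tool_pos: [0.5797, 0.0198, 0.0842]
orientation: [[-0.044, 0.954, 0.295], [0.999, 0.042, 0.012], [-0.001, 0.296, -0.955]]
force: [7.4, 1.6, 3.3]
finger_gap: 0.0114
grip_force: 55.0
clock: 9.82
tool_pos: [0.5794, 0.0198, 0.0847]
orientation: [[-0.044, 0.954, 0.297], [0.999, 0.042, 0.012], [-0.001, 0.297, -0.955]]
force: [9.6, 2.7, 2.4]
finger_gap: 0.0115
grip_force: 55.0
```

```bash
python3 -m handwheel '{"gripper":[0,0,0,0],"xyz":[[0.002,0.0001,0],[0.0013,0,-0.0026],[0.0013,0,-0.0026],[0,0,0]],"delta_rot":[[0,0,0],[-0.1,1.7,0],[0,1.8,0],[0,0,0]]}'; python3 -m handwheel '{"gripper":[0,0],"xyz":[[-0.001,0,0],[0,0,0]],"delta_rot":[[0,0,0],[0,0,0]]}'
```

```text
clock: 10.32
tool_pos: [0.5826, 0.0199, 0.0782]
orientation: [[-0.044, 0.971, 0.234], [0.999, 0.043, 0.01], [0.0, 0.234, -0.972]]
force: [5.0, 0.9, 3.5]
finger_gap: 0.0117
grip_force: 55.2
clock: 10.58
tool_pos: [0.5822, 0.0199, 0.0789]
orientation: [[-0.044, 0.971, 0.236], [0.999, 0.043, 0.01], [-0.0, 0.237, -0.972]]
force: [7.9, 1.9, 3.6]
finger_gap: 0.0116
grip_force: 55.0
```

```bash
python3 -m handwheel '{"gripper":[0,0],"xyz":[[-0.001,0,0],[0,0,0]],"delta_rot":[[0,0,0],[0,0,0]]}';python3 -m handwheel '{"gripper":[0,0],"xyz":[[-0.001,-0.0001,0],[0,0,0]],"delta_rot":[[0,0,0],[0,0,0]]}'
```

```text
clock: 10.82
tool_pos: [0.582, 0.0199, 0.0794]
orientation: [[-0.044, 0.97, 0.238], [0.999, 0.043, 0.01], [-0.0, 0.238, -0.971]]
force: [9.3, 3.0, 3.2]
finger_gap: 0.0111
grip_force: 55.0
clock: 11.08
tool_pos: [0.5817, 0.0198, 0.0798]
orientation: [[-0.044, 0.97, 0.24], [0.999, 0.043, 0.01], [-0.0, 0.24, -0.971]]
force: [11.2, 3.0, 2.7]
finger_gap: 0.0116
grip_force: 55.0
```

```bash
python3 - <<'E'
from pose import *
im,P=cloud("scene"); pose(P,im,.045)
z=P[...,2];X,Y=P[...,0],P[...,1]
m=(z>.068)&(z<.08)&(X>.62)&(X<.72)&(abs(Y-.03)<.05); print("housing",cv2.minAreaRect(P[m][:,:2].astype(np.float32)),np.median(z[m]),m.sum())
E
```

```text
814 normal [-0.242 -0.01   0.97 ] tilt 14.03 rect [0.1374 0.1392] 0.1769992858171463 centre [0.5746 0.0255 0.0694] xrange/yrange [-0.08276835 -0.08405014] [0.05462293 0.05537036]
box frame centre [0.0044 0.0008 0.0694] n box [-0.242  0.     0.97 ]
housing ((0.6533904671669006, 0.03032521717250347), (0.06647853553295135, 0.09927038848400116), 0.20513014495372772) 0.07243622344097961 284
```

```bash
python3 -m handwheel '{"gripper":[0,0,0,0,0],"xyz":[[0.001,0,0],[0.001,0.0001,-0.0023],[0.001,0,-0.0023],[0.0009,0,-0.0024],[0,0,0]],"delta_rot":[[0,0,0],[-0.1,1.5,0],[-0.1,1.5,0],[0,1.5,0],[0,0,0]]}'
```

```text
clock: 11.75
tool_pos: [0.5848, 0.02, 0.072]
orientation: [[-0.044, 0.986, 0.16], [0.999, 0.044, 0.007], [-0.0, 0.16, -0.987]]
force: [7.4, 2.4, 4.0]
finger_gap: 0.0117
grip_force: 55.1
```

```bash
python3 -m handwheel '{"gripper":[0,0,0],"xyz":[[0.0007,0,-0.002],[0.0007,0,-0.002],[0,0,0]],"delta_rot":[[0,1.25,0],[-0.1,1.25,0],[0,0,0]]}';python3 -m handwheel '{"gripper":[0,0],"xyz":[[0.0006,0,-0.002],[0,0,0]],"delta_rot":[[0,1.25,0],[0,0,0]]}'
```

```text
clock: 12.12
tool_pos: [0.586, 0.02, 0.0679]
orientation: [[-0.044, 0.992, 0.117], [0.999, 0.044, 0.005], [0.0, 0.117, -0.993]]
force: [8.6, 1.6, 4.3]
finger_gap: 0.0117
grip_force: 55.1
clock: 12.38
tool_pos: [0.5866, 0.02, 0.0659]
orientation: [[-0.044, 0.995, 0.095], [0.999, 0.044, 0.005], [0.001, 0.095, -0.995]]
force: [8.4, 2.9, 3.7]
finger_gap: 0.0114
grip_force: 55.1
```

```bash
python3 -m handwheel '{"gripper":[0,0],"xyz":[[0.0008,0,-0.002],[0,0,0]],"delta_rot":[[0,1.25,0],[0,0,0]]}';python3 -m handwheel '{"gripper":[0,0],"xyz":[[0.0007,0,-0.002],[0,0,0]],"delta_rot":[[0,1.25,0],[0,0,0]]}'
```

```text
clock: 12.62
tool_pos: [0.5871, 0.0201, 0.0638]
orientation: [[-0.044, 0.996, 0.072], [0.999, 0.044, 0.005], [0.002, 0.073, -0.997]]
force: [8.0, 3.1, 4.5]
finger_gap: 0.0116
grip_force: 55.2
clock: 12.88
tool_pos: [0.5876, 0.02, 0.0616]
orientation: [[-0.044, 0.998, 0.05], [0.999, 0.044, 0.005], [0.003, 0.05, -0.999]]
force: [8.1, 2.2, 4.0]
finger_gap: 0.0112
grip_force: 55.2
```

```bash
python3 -m handwheel '{"gripper":[0,0],"xyz":[[0.0005,0,-0.002],[0,0,0]],"delta_rot":[[0,1.25,0],[0,0,0]]}'
```

```text
clock: 13.12
tool_pos: [0.588, 0.02, 0.0596]
orientation: [[-0.044, 0.999, 0.028], [0.999, 0.044, 0.005], [0.004, 0.028, -1.0]]
force: [7.0, 1.1, 4.0]
finger_gap: 0.0118
grip_force: 55.2
```

```bash
python3 -m handwheel '{"gripper":[0,0],"xyz":[[0.0003,0,-0.002],[0,0,0]],"delta_rot":[[0,1.25,0],[0,0,0]]}'; python3 - <<'E'
from pose import *
im,P=cloud("scene"); pose(P,im,.04); cv2.imwrite("pics/c3.png",cv2.resize(im[150:280,220:400],None,fx=4,fy=4,interpolation=cv2.INTER_CUBIC))
E
```

```text
clock: 13.38
tool_pos: [0.5882, 0.0201, 0.0583]
orientation: [[-0.044, 0.999, 0.006], [0.999, 0.044, 0.005], [0.005, 0.006, -1.0]]
force: [3.8, 1.6, 10.3]
finger_gap: 0.0119
grip_force: 55.0
836 normal [-0.02   0.033  0.999] tilt 2.21 rect [0.1324 0.1415] 89.00440216064453 centre [0.5737 0.0295 0.0511] xrange/yrange [-0.06884164 -0.0985999 ] [0.07264742 0.03475975]
box frame centre [0.0037 0.0049 0.0511] n box [-0.018  0.034  0.999]
```

View pics/c3.png

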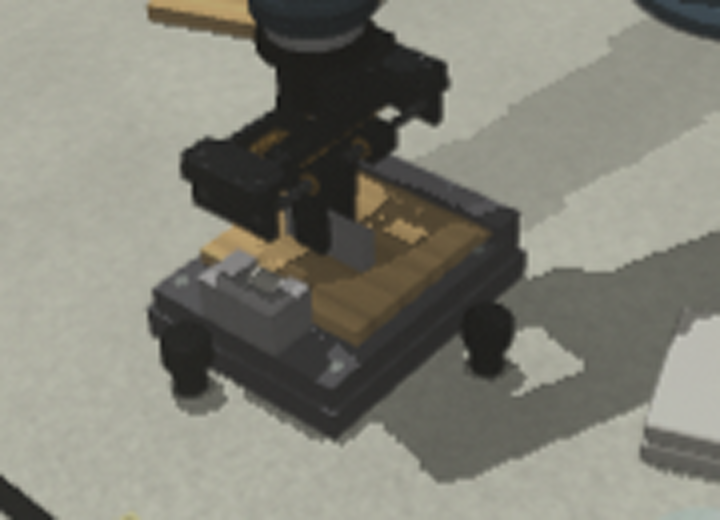

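The cover now looks flat in the box, with its far end at the housing (crop about (300,290)) and its tongue end under the lip at (440,190). I'll press a little more, then let go and check.

```bash
python3 -m handwheel '{"gripper":[0,0],"xyz":[[0.0004,0,-0.0008],[0,0,0]],"delta_rot":[[0,0.4,0],[0,0,0]]}'
```

```text
clock: 13.68
tool_pos: [0.5881, 0.0201, 0.0582]
orientation: [[-0.044, 0.999, -0.002], [0.999, 0.044, 0.005], [0.005, -0.001, -1.0]]
force: [-1.3, 2.2, 17.8]
finger_gap: 0.0118
grip_force: 55.0
```

```bash
python3 -m handwheel '{"gripper":[0,0,0.35,0.35,0.35,0.35],"xyz":[[0,0,0.0016],[0,0,0],[0,0,0],[0,0,0],[0,0,0],[0,0,0]],"delta_rot":[[0,-0.2,0],[0,0,0],[0,0,0],[0,0,0],[0,0,0],[0,0,0]]}'; python3 -m handwheel '{"gripper":[0.35,0.35,0.35,0.35,0.35,0.35,0.35],"xyz":[[0,0,0.02],[0,0,0.04],[0,0,0.05],[-0.05,0,0.03],[-0.06,0,0.02],[-0.06,0,0],[0,0,0]],"delta_rot":[[0,0,0],[0,0,0],[0,0,0],[0,0,0],[0,0,0],[0,0,0],[0,0,0]]}'; python3 - <<'E'
from pose import *
for n in("scene","top"):
    im,P=cloud(n); pose(P,im,.04); np.savez(n+"4.npz",im=im,P=P); 
    z=P[...,2];X,Y=P[...,0],P[...,1]
    m=(z>.04)&(z<.11)&(X>.615)&(X<.66)&(abs(Y-.028)<.014); cv2.imwrite(f"pics/{n}4.png",cv2.resize(im[150:280,220:400] if n=="scene" else im[120:250,250:430],None,fx=4,fy=4,interpolation=cv2.INTER_CUBIC))
E
```

```text
clock: 14.42
tool_pos: [0.5872, 0.0198, 0.0576]
orientation: [[-0.044, 0.999, -0.0], [0.999, 0.044, 0.005], [0.005, 0.0, -1.0]]
force: [-0.3, -0.5, -0.2]
finger_gap: 0.031
grip_force: 0.0
clock: 15.3
tool_pos: [0.4146, 0.0205, 0.2184]
orientation: [[-0.044, 0.999, 0.001], [0.999, 0.044, 0.005], [0.005, 0.001, -1.0]]
force: [0.4, -0.9, -0.0]
finger_gap: 0.0308
grip_force: 0.0
1111 normal [-0.003 -0.     1.   ] tilt 0.2 rect [0.1398 0.1404] 89.51859283447266 centre [0.5755 0.0268 0.0503] xrange/yrange [-0.07227553 -0.07900264] [0.06880472 0.06041668]
box frame centre [0.0054 0.0021 0.0503] n box [-0.003 -0.     1.   ]
115 normal [ 0.942 -0.107  0.317] tilt 71.49 rect [0.1419 0.3016] 66.06417846679688 centre [0.558  0.0195 0.1876] xrange/yrange [-0.24157192 -0.08272123] [0.06783208 0.10955533]
box frame centre [-0.0124 -0.0045  0.1876] n box [ 0.937 -0.148  0.317]
```

View pics/scene4.png

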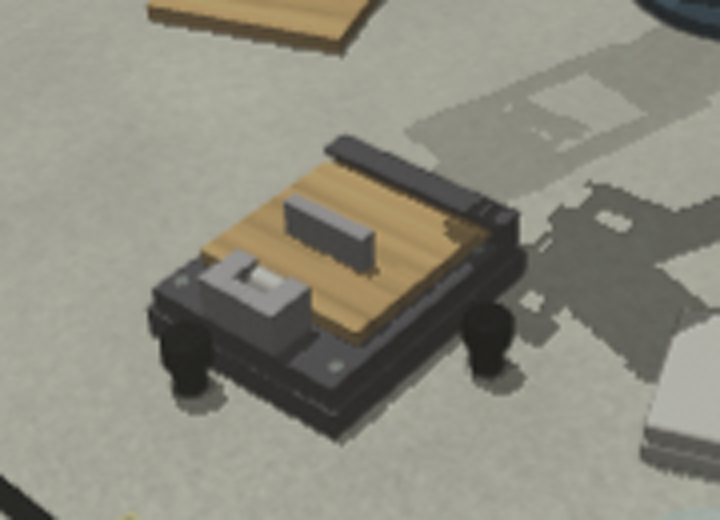

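View pics/top4.png

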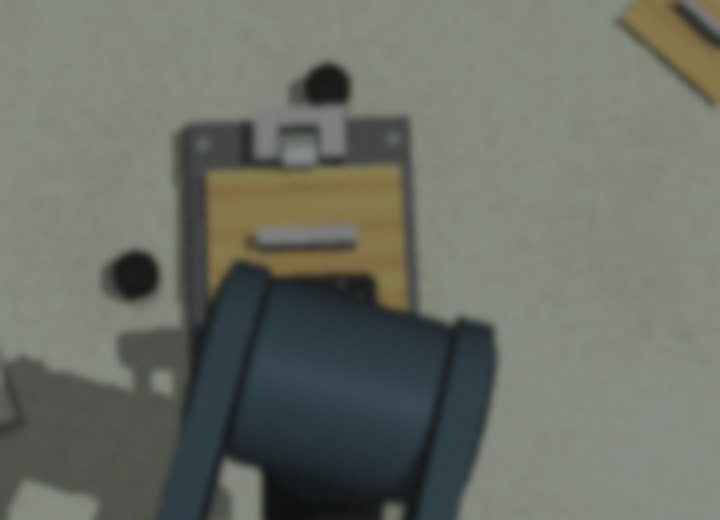

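The cover lies flat (0.2° tilt, top at z = 50 mm). The top view shows its edge at crop row 168 with the roller at (300,158), sticking out over the cover's end. The eyepieces look unmoved.

```bash
python3 -c "
from bench import ctrl
print(ctrl.hand_in())"
```

```text
the job is handed in; nothing more can be done
None
```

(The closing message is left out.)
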